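# Lock the portafilter into the coffee press

### The job

Pick up the coffee portafilter by its wooden handle, lift it up into the locking ring under the head of the coffee press and swing the handle round to the front until its lugs drop home in the lock, then let go so that it hangs there by itself. Feel your way: do not crush the soft seal in the ring or force the lugs, and leave the other kitchen things where they are.

Things in the scene. Friction and masses are not known exactly. Their poses are not given: they have to be found in the camera images.
- handle (a point): Grip point of the loose portafilter (steel bowl 59 mm across, 62 mm tall, about 0.2 to 0.33 kg, standing on its flat bottom): centre of its dark wooden handle, a flat-sided bar 18 mm wide, 24 tall, 110 long. It lies 112 mm from the bowl's axis, 27 mm above the bottom. x: along the handle towards the bowl; z up. Heavy at the bowl: grip hard (80 N or more) or it sags in the hand.
- rim (a point): Centre of the portafilter's top rim, on the bowl's axis, 62 mm above its bottom, 35 mm above the handle's centre. Axes as handle.
- lug (a point): Underside of the portafilter's lug over the handle, 35 mm from the axis, 8 mm below the rim; axes as handle. Three such lugs, 12 mm wide, 7 mm tall, reach to 37 mm from the axis, at 60, 180 (this one) and 300 degrees from the x axis.
- machine: Steel coffee press, fixed: base 260 x 220 x 30 mm, two round posts at the back, head 94 mm across reaching forward over the base, from 225 mm up. Origin on the head's vertical axis, at the base's underside. x: from front to back (the posts), z up. The front, where the locked handle points, is -x.
- ring_mouth (a point): Nominal centre of the downward mouth of the locking ring (steel, 96 mm outside, opening 63 mm with three gaps for the lugs) under the head, 185 mm above the machine's underside; axes as the machine. The ring is set by hand: its real height, with all in it, is up to 15 mm higher or lower than given, unmeasured, to be felt for. Centre and direction are true.
- ring_gap (a point): Nominal middle of the gap for the lug over the handle, at the front left of the mouth, 35 mm from its axis. The lugs rise through the gaps (2 mm play all round, about 7 degrees either way) with the portafilter's x axis turned 50 degrees clockwise, seen from above, from the machine's x axis: handle to the front left.
- seal_face (a point): Nominal centre of the underside of the flat sprung seal in the ring, 11 mm above the mouth. The rising rim meets it with 2 N; it yields 9 mm at 0.25 N per mm, to a hard end; over 8 N crushes it. Lift 6 to 8 mm past first touch before turning: at 5 mm or less the lugs strike the ledges beside the gaps. Over 80 N between portafilter and press (in turning, 2.5 Nm, 20 N at the handle) is forcing it.
- ring_pocket (a point): Nominal floor of the pocket for the lug over the handle, 35 mm in front of the ring's axis, 5.5 mm above the mouth. Lugs slide counter-clockwise (from above) over the ledges, 8 mm above the mouth, until after 50 degrees they meet hard stops, handle straight to the front (x axes alike). Let down there, they drop 2.5 mm into pockets (4 degrees play); the seal holds them down.
- ramekin: White ceramic ramekin, 68 mm across and 36 mm tall, on the base of the press under the head; leave alone. Origin under its centre.
- mixing_bowl: Steel mixing bowl, 220 mm across, 85 mm tall; leave alone. Origin under its centre.
- mug: Blue enamel mug, 80 mm across, 82 mm tall; leave alone. Origin under its centre.
- brush: Grey silicone brush, 180 mm long, lying flat; leave alone. Origin under its middle.
- tongs: Steel tongs, 220 mm long, lying flat; leave alone. Origin under their middle.
- tamper: Steel coffee tamper, 56 mm across, 85 mm tall, standing; leave alone. Origin under its centre.
- canister: White canister with a wooden lid, 90 mm across, 130 mm tall; leave alone. Origin under its centre.
Things that resemble listed ones, but are neither listed nor needed, are in the scene too. Leave any red look-alike of the part that bears handle alone.

How it is judged:
On the way, in this order (a step that is already met when the one before it is completed fails the run):
1. the portafilter is lifted clear of the cart (height (world z) of rim above 0.09 m), for 0.1 s.
2. its rim is raised under the head, on its axis (higher than 2 mm below the nominal mouth), lugs at the gaps, the handle to the front left (horizontal distance between rim and ring_mouth below 0.005 m and angle between rim's own z axis and vertical below 0.08 rad and z of rim in the frame of ring_mouth above -0.002 m and angle between the x axis of rim and the x axis of machine, either way round above 0.65 rad), for 0.1 s.
At the end, for the whole second after the job is handed in: The portafilter hangs by its lugs in the ring, let go and still: its axis within 5 mm of the head's, upright within 0.08 rad, its rim from 6 mm below to 33 mm above the nominal ring mouth, its handle to the front within 0.1 rad (lugs in the pockets) (horizontal distance between rim and ring_mouth below 0.005 m and angle between rim's own z axis and vertical below 0.08 rad and z of rim in the frame of ring_mouth between -0.006 and 0.033 m and angle between the x axis of rim and the x axis of machine, either way round below 0.1 rad and linear speed of portafilter below 0.01 m/s); the robot touches nothing.
It fails at once if the portafilter and the press are forced together with more than 80 N (contact force between portafilter and machine above 80 N).
It fails at once if the seal is crushed with more than 8 N (contact force between portafilter and seal above 8 N).
It fails at once if another kitchen thing is moved more than 20 mm (distance of any of ramekin, mixing_bowl, mug, brush, tongs, tamper, canister from where it was at the start of the episode above 0.02 m).
It also fails if it takes over 69 s, if anything falls off the work surface, if the arm or the gripper's body presses on something with over 40 N, if the wrist force passes 120 N, or if a joint passes its speed limit or range.

### The arm

A 6-joint arm with a two-finger parallel gripper is mounted at the origin on the work surface. World frame = base frame: x ahead of the robot, y to its left, z up, the work surface at z = 0. Lengths are in m, angles in rad, forces in N, time in s.
With the tool pointing down it reaches from about 0.225 to 0.875 m from the base axis. Payload 3.4 kg.
Tool frame: the origin (TCP) lies between the finger pads; the fingertips stand 19 mm ahead of it and the grasp point (between the pads) is the TCP; z points along the fingers, y is the line along which they close (so a half turn about z gives the same grasp; the last joint's range is limited). The gripper opens to 85 mm and grips with 20 to 120 N. Pads are 22 mm wide; open, the fingers measure 114 mm over their backs; the gripper's body (76 mm by 85 mm) begins 54 mm behind the grasp point. The pads swing forward as they close: fully open they stand 13 mm farther back than shut.
Start: joints at [1.024, 0.276, 1.505, -0, 1.361, -0.121], TCP at [0.238, 0.524, 0.25] pointing down, gripper open.
Joint ranges: [-2.89, 2.89], [-0.75, 2.08], [0.22, 2.7], [-1.18, 4.32], [0.11, 2.71], [-2.7, 2.7]. Speed limits (rad/s): [2.57, 2.57, 3.14, 3.14, 3.14, 3.14].

### API

Orientations are given as a unit quaternion [w, x, y, z].
In Python, from rig import get_state, imaging, ticket gives the robot as it stands. The module is installed in compiled form; this text tells all that it offers.
- The arm moves only by the shell command python3 -m inch 'ROWS' [FORCE]. ROWS is JSON, a list of rows, each an object with "claw": the opening, from -1 (shut) to 1 (fully open); "travel": the shift along the world's x, y, z in units of 200 mm (1.0 is 200 mm), a list of three; "turn": the turn about the world's z in units of 180 degrees (1.0 is 180 degrees). A call has 1 to 5 rows; each row is the pose to reach, as a shift and turn from the pose commanded when the call began, turning the shorter way round; what a row does not reach only later rows make up. A row lasts 1/10 s, in which the tool goes at most 50 mm and 8.59 degrees, less where a joint would pass 70% of its speed; a pose out of reach is approached as far as the arm can. A call with a number of a shift or a turn outside -1 to 1 is refused whole. A call with a gripper value outside its range is refused whole. The fingers move at their own pace and stop on an object; FORCE is the grip in N (left out, the last holds). Time passes only in rows, so rows that repeat a pose let the fingers close. It gives the time, the measured TCP pose, the force, the opening and the grip force at its end, in the units of the state.
- get_state(): the state, without advancing time (a new reading comes with each control period).
- imaging.get_image(name): name is "scene" or "top"; returns the picture (420x560x3 uint8, red, green, blue); there is no depth.
- imaging.camera_params(name): a dict with "camera_matrix" (3x3 intrinsics, pixels), "cam_to_world" (4x4, takes a point from camera to world coordinates). Camera axes: x right, y down, z forward; pixel columns grow to the right and rows downward; lengths in m; the calibration is good to about 2 mm. A picture is of the moment at which its call begins. camera_params takes no time and is no camera call.
- ticket.sign_off(): hands the job in; it is judged then, once.
The state is a dict: "clock": time; "qpos": joint angles; "qd": joint speeds; "effort": joint torques, N m; "position": TCP position; "ee_rot": TCP orientation; "contact_force": force on the tool from outside, world axes, zero at the start; "moment": the same for the moment, N m; "width": finger opening in m; "gripper_force": force on a finger pad.
Only numpy, scipy, OpenCV 4.12 (cv2) and the standard library are available. Lean on these libraries where they do the work, as an engineer would, in place of code of your own. Each camera call takes 0.05 s, during which the arm holds its last target. There are 200 camera calls.

## Working session

There is one attempt and no reset: what is moved stays moved. The work goes in short steps, Python scripts to look and compute and a shell command to move; the robot and the scene stay as the last step left them, time stands still between calls to the robot, and variables do not carry over. Pictures are saved under pics/ and viewed, at most 10 in all, crops included, and the job is handed in when it is done.

```bash
mkdir -p pics; python3 - <<'E'
from rig import get_state, imaging
import cv2
for n in("scene","top"):
    cv2.imwrite(f"pics/{n}0.png",imaging.get_image(n)[:,:,::-1])
    p=imaging.camera_params(n);print(n,p["camera_matrix"],p["cam_to_world"])
print(get_state())
E
```

```text
scene [[396.48520485   0.         282.97583365]
 [  0.         396.48520485 209.029535  ]
 [  0.           0.           1.        ]] [[ 0.73313617  0.36664439 -0.57278551  1.1999768 ]
 [ 0.67997625 -0.41002841  0.60787252 -0.72878461]
 [-0.01198528 -0.83513388 -0.54991614  0.78277693]
 [ 0.          0.          0.          1.        ]]
top [[428.32641264   0.         280.00290793]
 [  0.         428.32641264 210.46122735]
 [  0.           0.           1.        ]] [[ 0.00503681 -0.99584444  0.09093121  0.38907508]
 [-0.99990643 -0.00617211 -0.01220845 -0.00744227]
 [ 0.01271895 -0.09086121 -0.99578234  1.3236245 ]
 [ 0.          0.          0.          1.        ]]
{'clock': 0.1, 'qpos': array([ 1.02401768e+00,  2.76550367e-01,  1.50599965e+00, -4.10600485e-06,
        1.36071109e+00, -1.21044141e-01]), 'qd': array([ 1.87781950e-03, -3.25268898e-03, -4.06413983e-03,  1.66771178e-03,
        6.48629338e-05,  5.16243563e-04]), 'effort': array([ 2.38213514e-03, -4.17696190e+01, -2.46403009e+01,  2.49126997e-04,
        5.71386088e-03, -1.06175574e-05]), 'position': array([0.23726918, 0.52328305, 0.24951832]), 'ee_rot': array([-2.71513566e-04,  2.11262805e-01,  9.77428939e-01, -7.88808334e-04]), 'contact_force': array([-0.24715079,  0.33163315,  0.35330801]), 'moment': array([-0.02691314, -0.0309402 , -0.03461125]), 'gripper_force': 0.0, 'width': 0.08547173842191816}
```

View pics/scene0.png

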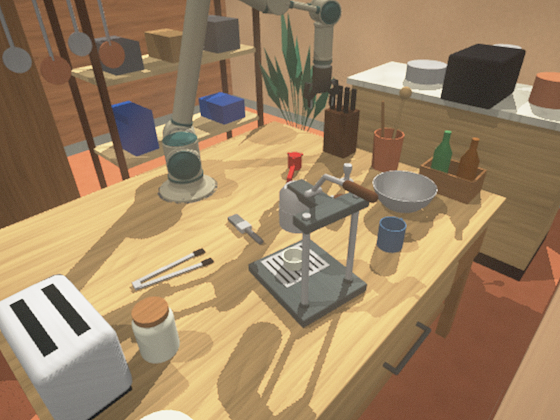

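View pics/top0.png

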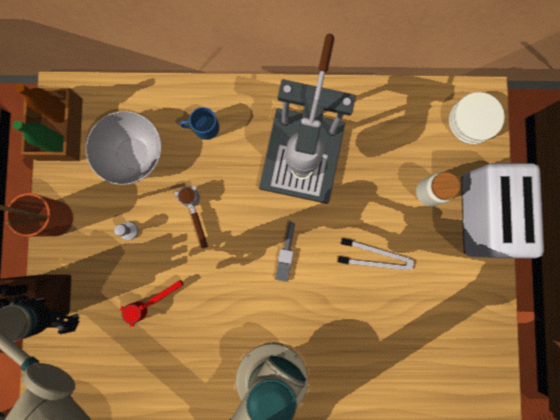

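The top view shows the brown-handled portafilter at bowl (188,195), handle end (204,246). The look-alike is red at (133,313) to (182,283). The press is at (305,140), with its posts at (287,108) and (347,101). Only the brown one fits, because it has a steel bowl and a wooden handle. I'll confirm it in an enlarged crop.

```bash
cat > h.py <<'E'
import numpy as np
from rig import get_state, imaging
def ray(n,uv):
    p=imaging.camera_params(n);K=p["camera_matrix"];T=p["cam_to_world"]
    return T[:3,3],T[:3,:3]@np.linalg.solve(K,[uv[0],uv[1],1.])
def plane(n,uv,z):
    o,d=ray(n,uv);return o+d*(z-o[2])/d[2]
def px(n,P):
    p=imaging.camera_params(n);T=np.linalg.inv(p["cam_to_world"]);q=p["camera_matrix"]@(T[:3,:3]@P+T[:3,3]);return q[:2]/q[2]
def tri(uvs):
    A=np.zeros((3,3));b=np.zeros(3)
    for n,uv in uvs:
        o,d=ray(n,uv);d=d/np.linalg.norm(d);M=np.eye(3)-np.outer(d,d);A+=M;b+=M@o
    return np.linalg.solve(A,b)
E
python3 - <<'E'
import cv2,numpy as np
t=cv2.imread("pics/top0.png");s=cv2.imread("pics/scene0.png")
a=cv2.resize(t[175:255,165:225],None,fx=6,fy=6,interpolation=2)
b=cv2.resize(t[70:210,255:365],None,fx=3.9,fy=3.43,interpolation=2)[:480]
cv2.imwrite("pics/c1.png",cv2.hconcat([a,b[:, :430]]))
cv2.imwrite("pics/c2.png",cv2.resize(s[160:325,240:410],None,fx=3.6,fy=3.6,interpolation=2))
hsv=cv2.cvtColor(t,cv2.COLOR_BGR2HSV)
print(hsv[205:245:5,190:206:2].tolist())
E
```

```text
[[[10, 8, 181], [9, 14, 129], [12, 48, 90], [16, 134, 143], [18, 155, 183], [17, 151, 176], [17, 150, 136], [17, 150, 131]], [[16, 90, 181], [10, 12, 185], [11, 23, 153], [17, 141, 184], [18, 148, 205], [17, 150, 209], [16, 153, 172], [17, 151, 135]], [[16, 157, 169], [13, 189, 97], [12, 188, 88], [10, 181, 69], [16, 156, 150], [17, 151, 184], [16, 154, 139], [17, 152, 134]], [[18, 146, 211], [16, 159, 160], [11, 191, 91], [12, 193, 86], [12, 181, 72], [17, 155, 169], [18, 147, 181], [17, 151, 132]], [[18, 153, 198], [17, 152, 185], [15, 159, 135], [11, 195, 89], [10, 190, 82], [14, 177, 75], [17, 154, 192], [17, 157, 167]], [[18, 149, 199], [18, 153, 197], [17, 157, 171], [13, 165, 116], [11, 186, 89], [10, 178, 83], [16, 164, 95], [17, 150, 196]], [[17, 145, 206], [18, 149, 207], [18, 146, 206], [17, 156, 170], [11, 185, 109], [11, 184, 90], [10, 185, 77], [16, 155, 133]], [[17, 146, 204], [17, 147, 207], [18, 147, 205], [18, 153, 200], [17, 160, 150], [12, 175, 67], [11, 181, 55], [11, 184, 47]]]
```

View pics/c1.png

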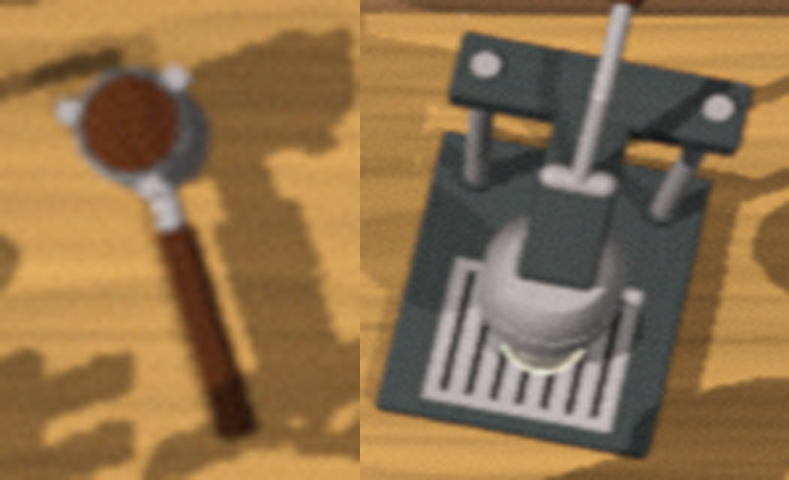

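View pics/c2.png

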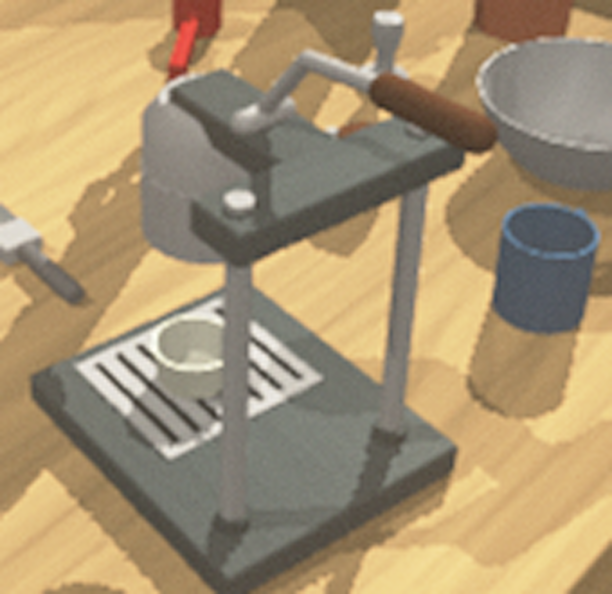

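The crop confirms it: brown coffee and a steel bowl centred at about (186.7,195.7) in the top picture, a wooden handle ending at (204,247), with lugs visible. In the scene view the ring and head silhouette's left edge is at about (279.5, 200–225), and the press yaw is about -13°.

```bash
cat > m.py <<'E'
import cv2,numpy as np
from h import *
def edge(img,p,q,n=40,w=3):
    "refine an edge roughly from p to q; returns fitted point, direction, residual"
    p,q=np.array(p,float),np.array(q,float);d=(q-p)/np.linalg.norm(q-p);nn=np.array([-d[1],d[0]])
    g=cv2.GaussianBlur(img,(0,0),.8).astype(np.float32);t=np.linspace(.05,.95,n);s=np.arange(-w,w+.01,.25)
    P=p+t[:,None]*(q-p);X=P[:,None]+s[None,:,None]*nn
    v=cv2.remap(g,X[...,0].astype(np.float32),X[...,1].astype(np.float32),1).sum(-1)
    k=np.abs(np.gradient(v,axis=1)).argmax(1);E=P+s[k][:,None]*nn
    vx,vy,x,y=cv2.fitLine(E.astype(np.float32),cv2.DIST_HUBER,0,.01,.01).ravel()
    r=np.abs((E-[x,y])@[-vy,vx]);return np.array([x,y]),np.array([vx,vy]),np.median(r)
E
python3 - <<'E'
from m import *
t=cv2.imread("pics/top0.png");s=cv2.imread("pics/scene0.png")
T=lambda x,y:(255+(x-360)/3.909,70+y/3.43)
S=lambda x,y:(240+x/3.6,160+y/3.6)
# portafilter
hsv=cv2.cvtColor(t,cv2.COLOR_BGR2HSV)
m=cv2.inRange(hsv,(0,150,0),(14,255,125));m[:175]=0;m[255:]=0;m[:,:165]=0;m[:,225:]=0
n,l,st,c=cv2.connectedComponentsWithStats(m)
for i in range(1,n):
    if st[i,4]>30:print("brown",st[i],c[i])
i=max(range(1,n),key=lambda i:st[i,3]);pts=np.argwhere(l==i)[:,::-1].astype(np.float32)
print("handle rect",cv2.minAreaRect(pts))
L={}
for k,a in dict(left=((380,400),(443,155)),right=((650,435),(708,200)),front=((385,409),(640,453))).items():
    a=[T(*p) for p in a];x,d,r=edge(t,*a);A=plane("top",x-d*10,.03);B=plane("top",x+d*10,.03);d=(B-A)/np.linalg.norm(B-A)
    L[k]=(A,d);print(k,A,np.degrees(np.arctan2(d[1],d[0])),r)
for nm,a in dict(headL=((142,120),(142,180)),ringL=((141,190),(141,230))).items():
    x,d,r=edge(s,*[S(*p) for p in a]);print(nm,x,d,r)
    o,e=ray("scene",x);e2=np.array([e[0],e[1]])/np.hypot(*e[:2]);nrm=np.array([-e2[1],e2[0]])
    print(" ray horiz",o[:2],e2,"image-left normal",nrm)
E
```

```text
brown [179 188  15  15 171] [186.26900585 195.19883041]
brown [192 213  16  35 209] [199.00478469 230.49282297]
handle rect ((199.1387939453125, 230.14413452148438), (35.077144622802734, 6.502394676208496), 72.6459732055664)
left [0.66895207 0.02365456 0.03      ] -11.863584539820407 0.17567327765531943
right [ 0.62569217 -0.1923282   0.03      ] -11.856953656768122 0.17047941322804605
front [ 0.55704243 -0.0289043   0.03      ] -101.5746780628569 0.1487615008612173
headL [278.99445 201.39743] [0.08157294 0.9966674 ] 0.2714923582336839
 ray horiz [ 1.1999768  -0.72878461] [-0.69414518  0.71983503] image-left normal [-0.71983503 -0.69414518]
ringL [278.66666 217.17949] [5.5233505e-07 1.0000000e+00] 9.53521746532068e-06
 ray horiz [ 1.1999768  -0.72878461] [-0.69558535  0.71844348] image-left normal [-0.71844348 -0.69558535]
```

```bash
python3 - <<'E'
from m import *
t=cv2.imread("pics/top0.png")
a=np.radians(-11.8);X=np.array([np.cos(a),np.sin(a)]);Y=np.array([-X[1],X[0]])
A=np.array([.66895,.02365]);B=np.array([.62569,-.19233]);F=np.array([.55704,-.0289])
yc=(A@Y+B@Y)/2;print("width",(A-B)@Y)
res=[]
for d,n,r in(((-.694145,.719835),(-.719835,-.694145),.047),((-.695585,.718443),(-.718443,-.695585),.048)):
    o=np.array([1.19998,-.72878]);n=np.array(n)
    # (o - c).n = -r.. axis lies r to the right of tangent: c.n = o.n - r
    xs=(o@n-r-yc*(Y@n))/(X@n);c=xs*X+yc*Y;res.append(c);print("axis",c,"from front",xs-F@X)
c=np.mean(res,0)
for z,r in((.03,.0),(.185,.048),(.225,.047),(.26,.047)):
    print(z,[px("top",np.r_[c+r*np.array([np.cos(q),np.sin(q)]),z]).round(1).tolist() for q in a+np.radians([0,90,180,270])])
# portafilter
R=plane("top",(186.27,195.2),.060);E=plane("top",(199.1,230.3),.035)
d=R-E;print("rim",R,"handlecentre cam",E,np.hypot(*d[:2]),np.degrees(np.arctan2(d[1],d[0])))
T=lambda x,y:(255+(x-360)/3.909,70+y/3.43)
print([T(*p) for p in((480,280),(625,300),(540,365),(552,335))])
E
```

```text
width 0.2202622778274246
axis [ 0.64295204 -0.08342749] from front 0.09524715064988643
axis [ 0.64172249 -0.08317062] from front 0.09399105368844773
0.03 [[299.8, 166.7], [299.8, 166.7], [299.8, 166.7], [299.8, 166.7]]
0.185 [[306.8, 138.6], [285.8, 151.9], [299.5, 172.7], [320.6, 159.3]]
0.225 [[307.9, 135.0], [286.6, 148.5], [300.5, 169.6], [321.8, 156.0]]
0.26 [[308.9, 131.3], [287.0, 145.2], [301.3, 167.0], [323.3, 153.0]]
rim [0.54816411 0.25513508 0.06      ] handlecentre cam [0.44545327 0.21928912 0.035     ] 0.10878625922869907 19.23892774407808
[(285.69838833461245, 151.6326530612245), (322.79227423893576, 157.46355685131195), (301.04758250191867, 176.4139941690962), (304.1174213353799, 167.667638483965)]
```

```bash
python3 -m inch '[{"claw":1,"travel":[0.1,-0.15,0],"turn":0.04},{"claw":1,"travel":[0.2,-0.3,0],"turn":0.08},{"claw":1,"travel":[0.3,-0.45,0],"turn":0.12},{"claw":1,"travel":[0.4,-0.6,0],"turn":0.16},{"claw":1,"travel":[0.5,-0.75,0],"turn":0.2}]' 100; python3 -m inch '[{"claw":1,"travel":[0.1,-0.15,0],"turn":0.02},{"claw":1,"travel":[0.2,-0.3,0],"turn":0.041},{"claw":1,"travel":[0.35,-0.5,0],"turn":0.041},{"claw":1,"travel":[0.51,-0.75,-0.2],"turn":0.041},{"claw":1,"travel":[0.53,-0.77,-0.3],"turn":0.041}]'
python3 -c "
from m import *
s=get_state();print(s['position'],s['ee_rot'],s['qpos'])
cv2.imwrite('pics/top1.png',imaging.get_image('top')[:,:,::-1])"
```

```text
clock: 0.6
position: [0.3379, 0.3723, 0.2499]
ee_rot: [-0.0, -0.104, 0.995, -0.0]
contact_force: [1.1, -0.0, -0.2]
width: 0.0852
gripper_force: 0.0
clock: 1.1
position: [0.4459, 0.2174, 0.1907]
ee_rot: [0.002, -0.164, 0.986, -0.0]
contact_force: [1.3, 0.8, -0.2]
width: 0.0853
gripper_force: 0.0
[0.44592713 0.21741165 0.19067593] [ 2.09557355e-03 -1.63856047e-01  9.86482012e-01 -2.12755108e-04] [ 3.14022167e-01  1.99020940e-01  1.76706418e+00 -1.13392783e-03
  1.17142666e+00 -1.58553266e+00]
```

```bash
python3 -m inch '[{"claw":1,"travel":[-0.01,0.01,-0.2],"turn":0},{"claw":1,"travel":[-0.01,0.01,-0.4],"turn":0},{"claw":1,"travel":[-0.01,0.01,-0.6],"turn":0},{"claw":1,"travel":[-0.01,0.01,-0.75],"turn":0},{"claw":1,"travel":[-0.01,0.01,-0.81],"turn":0}]'; python3 -m inch '[{"claw":1,"travel":[0,0,0],"turn":0},{"claw":-1,"travel":[0,0,0],"turn":0},{"claw":-1,"travel":[0,0,0],"turn":0},{"claw":-1,"travel":[0,0,0],"turn":0},{"claw":-1,"travel":[0,0,0],"turn":0}]' 110;  python3 -m inch '[{"claw":-1,"travel":[0,0,0],"turn":0},{"claw":-1,"travel":[0,0,0],"turn":0},{"claw":-1,"travel":[0,0,0],"turn":0},{"claw":-1,"travel":[0,0,0],"turn":0},{"claw":-1,"travel":[0,0,0],"turn":0}]'
```

```text
clock: 1.65
position: [0.439, 0.2211, 0.0254]
ee_rot: [-0.003, -0.165, 0.986, -0.0]
contact_force: [-0.9, 0.1, 1.1]
width: 0.0851
gripper_force: 0.0
clock: 2.15
position: [0.442, 0.2219, 0.0292]
ee_rot: [0.001, -0.165, 0.986, 0.0]
contact_force: [-0.5, -0.2, -1.5]
width: 0.0282
gripper_force: 0.0
clock: 2.65
position: [0.4418, 0.2217, 0.0287]
ee_rot: [0.0, -0.165, 0.986, 0.0]
contact_force: [-1.5, -0.7, 6.2]
width: 0.0164
gripper_force: 107.3
```

```bash
python3 -m inch '[{"claw":-1,"travel":[0,0,0.05],"turn":0},{"claw":-1,"travel":[0,0,0.12],"turn":0},{"claw":-1,"travel":[0,0,0.25],"turn":0},{"claw":-1,"travel":[0,0,0.38],"turn":0},{"claw":-1,"travel":[0,0,0.43],"turn":0}]'; python3 -m inch '[{"claw":-1,"travel":[0,0,0],"turn":-0.04},{"claw":-1,"travel":[0,0,0],"turn":-0.08},{"claw":-1,"travel":[0,0,0],"turn":-0.12},{"claw":-1,"travel":[0,0,0],"turn":-0.16},{"claw":-1,"travel":[0,0,0],"turn":-0.2}]';  python3 -m inch '[{"claw":-1,"travel":[0,0,0],"turn":-0.04},{"claw":-1,"travel":[0,0,0],"turn":-0.08},{"claw":-1,"travel":[0,0,0],"turn":-0.12},{"claw":-1,"travel":[0,0,0],"turn":-0.16},{"claw":-1,"travel":[0,0,0],"turn":-0.2}]';python3 -m inch '[{"claw":-1,"travel":[0,0,0],"turn":-0.03},{"claw":-1,"travel":[0,0,0],"turn":-0.049},{"claw":-1,"travel":[0,0,0],"turn":-0.049},{"claw":-1,"travel":[0,0,0],"turn":-0.049},{"claw":-1,"travel":[0,0,0],"turn":-0.049}]'
python3 - <<'E'
from m import *
t=imaging.get_image('top')[:,:,::-1].copy();s=imaging.get_image('scene')[:,:,::-1].copy()
cv2.imwrite('pics/top2.png',t);cv2.imwrite('pics/sc2.png',s)
st=get_state();p=st['position'];print(p,st['ee_rot'],st['contact_force'],st['moment'])
y=np.radians(-61.8);R=p+[.112*np.cos(y),.112*np.sin(y),.033];print(R,px('top',R),px('scene',R))
u,v=px('top',R).astype(int);a=cv2.resize(t[v-35:v+35,u-50:u+50],(400,280),interpolation=2)
u,v=px('scene',R).astype(int);b=cv2.resize(s[v-35:v+35,u-50:u+50],(400,280),interpolation=2)
cv2.imwrite('pics/c3.png',cv2.hconcat([a,b]))
E
```

```text
clock: 3.15
position: [0.4422, 0.222, 0.1162]
ee_rot: [0.001, -0.165, 0.986, 0.0]
contact_force: [0.5, -0.4, -1.9]
width: 0.0162
gripper_force: 107.3
clock: 3.65
position: [0.4405, 0.2215, 0.1134]
ee_rot: [-0.001, 0.151, 0.989, -0.0]
contact_force: [0.1, -0.2, -2.8]
width: 0.0163
gripper_force: 107.2
clock: 4.15
position: [0.4406, 0.2216, 0.1134]
ee_rot: [-0.001, 0.449, 0.894, -0.001]
contact_force: [-0.3, -0.1, -2.5]
width: 0.0159
gripper_force: 107.2
clock: 4.65
position: [0.4413, 0.2217, 0.114]
ee_rot: [-0.0, 0.513, 0.858, -0.0]
contact_force: [0.2, -0.1, -3.0]
width: 0.0161
gripper_force: 107.3
[0.44141274 0.22169072 0.11418877] [-9.94226332e-05  5.13599950e-01  8.58029766e-01 -4.93626291e-05] [-0.64062345 -0.23066201 -2.35666974] [ 0.19337376  0.15750655 -0.00154707]
[0.49433842 0.12298473 0.14718877] [227.40051603 210.91933144] [304.6393659  184.96639493]
```

View pics/c3.png

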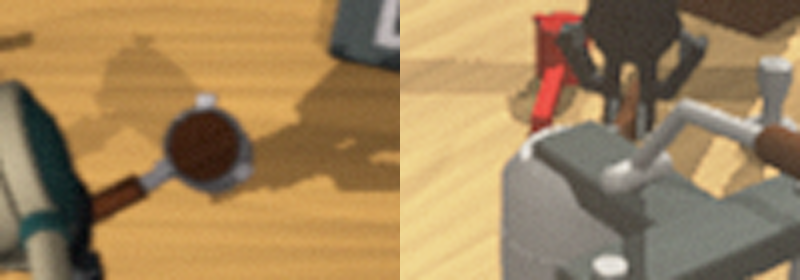

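The crop shows the bowl hanging free in the hand, with the coffee disc at about (227.7,211) in the top picture. That matches the prediction. In the scene view it is hidden behind the press.

```bash
python3 - <<'E'
from m import *
t=cv2.imread('pics/top2.png');hsv=cv2.cvtColor(t,cv2.COLOR_BGR2HSV)
m=cv2.inRange(hsv,(0,140,0),(14,255,130));x0,x1,y0,y1=195,250,190,232
k=np.zeros_like(m);k[y0:y1,x0:x1]=m[y0:y1,x0:x1]
n,l,st,c=cv2.connectedComponentsWithStats(k)
p=get_state()['position']
for i in range(1,n):
    if st[i,4]>25:
        print(st[i],c[i])
        pts=np.argwhere(l==i)[:,::-1].astype(np.float32)
        print(cv2.minAreaRect(pts),cv2.fitLine(pts,2,0,.01,.01).ravel())
        for z in (p[2]+.033,p[2]+.01): 
            P=plane('top',c[i],z);d=P-p;print(z,P,np.hypot(*d[:2]),np.degrees(np.arctan2(d[1],d[0])))
E
```

```text
[220 203  16  17 201] [227.53731343 211.09452736]
((227.50001525878906, 211.00001525878906), (14.849242210388184, 14.849241256713867), 45.0) [ 1.0238694e-01 -9.9474466e-01  2.2753731e+02  2.1109453e+02]
0.14718876835581696 [0.49385642 0.12260078 0.14718877] 0.11211224388373295 -62.109816451073414
0.12418876835581694 [0.49590496 0.1251432  0.12418877] 0.11086399466137815 -60.559256179668694
[200 219  13  12  77] [205.38961039 224.12987013]
((204.9000244140625, 224.30001831054688), (5.813776969909668, 13.86362075805664), 63.43495178222656) [  0.859282   -0.5115021 205.38962   224.12987  ]
0.14718876835581696 [0.45757002 0.18270564 0.14718877] 0.04220064021125907 -67.48853685395157
0.12418876835581694 [0.45890914 0.18642314 0.12418877] 0.039369097858496266 -63.61378419517508
```

```bash
python3 -m inch '[{"claw":-1,"travel":[0.1,-0.15,0],"turn":0},{"claw":-1,"travel":[0.22,-0.3,0],"turn":0},{"claw":-1,"travel":[0.33,-0.45,0],"turn":0},{"claw":-1,"travel":[0.44,-0.6,0],"turn":0},{"claw":-1,"travel":[0.5,-0.7,0],"turn":0}]'; python3 -m inch '[{"claw":-1,"travel":[0.06,-0.08,0],"turn":0},{"claw":-1,"travel":[0.12,-0.17,0],"turn":0},{"claw":-1,"travel":[0.18,-0.25,0],"turn":0},{"claw":-1,"travel":[0.22,-0.3,0],"turn":0},{"claw":-1,"travel":[0.242,-0.33,0],"turn":0}]';python3 -m inch '[{"claw":-1,"travel":[0,0,0],"turn":0},{"claw":-1,"travel":[0,0,0],"turn":0},{"claw":-1,"travel":[0,0,0],"turn":0}]'
python3 - <<'E'
from m import *
t=imaging.get_image('top')[:,:,::-1].copy();s=imaging.get_image('scene')[:,:,::-1].copy()
cv2.imwrite('pics/top3.png',t);cv2.imwrite('pics/sc3.png',s)
st=get_state();p=st['position'];print(p,st['ee_rot'],st['contact_force'],st['moment'])
y=np.radians(-62);R=p+[.112*np.cos(y),.112*np.sin(y),.033];print(R,px('scene',R))
cv2.imwrite('pics/c4.png',cv2.resize(s[150:300,240:380],None,fx=4,fy=4,interpolation=2))
E
```

```text
clock: 5.25
position: [0.5436, 0.0796, 0.1144]
ee_rot: [0.001, 0.514, 0.858, 0.0]
contact_force: [-0.4, -0.6, -3.3]
width: 0.0162
gripper_force: 107.4
clock: 5.75
position: [0.5907, 0.015, 0.1142]
ee_rot: [0.0, 0.514, 0.858, 0.0]
contact_force: [-0.4, -0.8, -3.5]
width: 0.0162
gripper_force: 107.4
clock: 6.05
position: [0.5892, 0.0165, 0.1142]
ee_rot: [-0.0, 0.513, 0.858, -0.0]
contact_force: [-0.2, -0.2, -2.8]
width: 0.0165
gripper_force: 107.4
[0.58939016 0.01638116 0.11437542] [-2.13343130e-04  5.13456306e-01  8.58115712e-01  2.36546255e-05] [ 0.15831388 -0.24988642 -3.15629517] [ 0.2586789   0.15517497 -0.02857487]
[ 0.64197097 -0.08250897  0.14737542] [297.15420484 231.82954892]
```

View pics/c4.png

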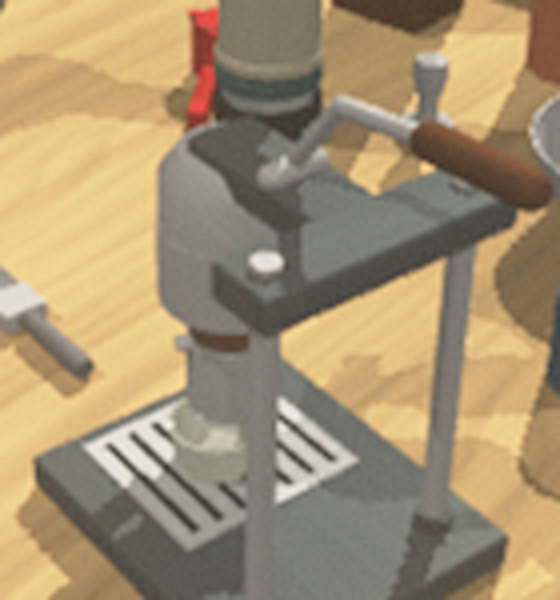

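The scene crop shows the bowl under the ring, with its left edge at about (287,245). The ring's left edge is at about (280,220). The ring's lower edge crosses above the coffee at about (293,232.5), which gives a first idea of the ring's height.

```bash
python3 - <<'E'
from m import *
from scipy.optimize import brentq
s=cv2.imread('pics/sc3.png');S=lambda x,y:(240+x/4,150+y/4)
o=imaging.camera_params('scene')['cam_to_world'][:3,3]
def tang(a,r):
    x,d,res=edge(s,*[S(*p) for p in a]);_,e=ray('scene',x);e=e[:2]/np.hypot(*e[:2]);n=np.array([-e[1],e[0]]);print(x,d,res);return n,o[:2]@n-r
n1,k1=tang(((160,190),(160,235)),.047);n2,k2=tang(((161,250),(161,295)),.048);n3,k3=tang(((188,360),(190,400)),.0295)
R=np.array([.64197,-.08251])
c=np.array([.6424,-.0833])
print("axis minus c along n: head,ring",k1-c@n1,k2-c@n2,"  bowl minus R",k3-R@n3)
# ring lower edge row at columns
g=cv2.GaussianBlur(s,(0,0),.6).astype(float)
for u in (290,291,293,295,297,299):
    print(u,[tuple(int(q) for q in s[v,u]) for v in range(226,242)])
for u in(290,293,297):
  for z in(.17,.185,.2):
    f=lambda q:px('scene',np.r_[c+.048*np.array([np.cos(q),np.sin(q)]),z])[0]-u
    q0=np.arctan2(*(o[:2]-c)[::-1]);q=brentq(f,q0-1.5,q0+.8);print(u,z,px('scene',np.r_[c+.048*np.array([np.cos(q),np.sin(q)]),z]))
E
```

```text
[278.75    202.96924] [3.1391647e-07 1.0000000e+00] 8.149754594254658e-07
[278.75    217.94327] [ 3.1391647e-07 -1.0000000e+00] 8.149754594254658e-07
[286.06766 245.383  ] [ 0.10699929 -0.9942591 ] 0.4183930832427306
axis minus c along n: head,ring 0.00040166392166707254 0.00022822486965939914   bowl minus R 0.0005450778838593795
290 [(119, 126, 133), (120, 127, 134), (117, 125, 129), (120, 128, 135), (118, 128, 132), (120, 126, 133), (98, 105, 117), (53, 69, 91), (48, 64, 85), (64, 76, 91), (84, 96, 101), (110, 116, 124), (116, 125, 129), (115, 123, 129), (118, 127, 133), (116, 125, 132)]
291 [(119, 124, 132), (118, 124, 130), (118, 126, 132), (113, 121, 126), (119, 129, 135), (118, 128, 131), (101, 111, 120), (65, 80, 96), (51, 69, 88), (54, 69, 90), (66, 79, 87), (105, 113, 118), (112, 119, 125), (106, 114, 121), (116, 123, 131), (119, 129, 133)]
293 [(117, 123, 132), (118, 125, 132), (118, 125, 132), (118, 127, 132), (119, 125, 132), (119, 126, 131), (110, 117, 126), (81, 92, 104), (52, 71, 91), (59, 77, 96), (52, 70, 89), (82, 91, 101), (107, 116, 120), (113, 122, 126), (114, 12
[... 433 characters left out ...]
2), (50, 67, 88), (51, 67, 88), (57, 71, 90), (102, 112, 119), (130, 137, 142), (116, 122, 128), (114, 124, 127)]
299 [(67, 76, 83), (73, 79, 84), (70, 81, 86), (92, 103, 106), (107, 116, 120), (118, 123, 128), (118, 125, 130), (96, 107, 115), (52, 70, 92), (55, 72, 92), (54, 72, 91), (59, 74, 92), (101, 109, 118), (119, 128, 134), (117, 124, 129), (117, 124, 130)]
290 0.17 [290.         235.25604031]
290 0.185 [290.         230.52783388]
290 0.2 [290.         225.72116077]
293 0.17 [293.         235.85718006]
293 0.185 [293.         231.11823023]
293 0.2 [293.         226.30064313]
297 0.17 [297.         236.17096095]
297 0.185 [297.         231.42947446]
297 0.2 [297.         226.60912941]
```

```bash
python3 -m inch '[{"claw":-1,"travel":[0.003,-0.004,0.04],"turn":0},{"claw":-1,"travel":[0.003,-0.004,0.08],"turn":0},{"claw":-1,"travel":[0.003,-0.004,0.12],"turn":0},{"claw":-1,"travel":[0.003,-0.004,0.14],"turn":0},{"claw":-1,"travel":[0.003,-0.004,0.14],"turn":0}]'; python3 -m inch '[{"claw":-1,"travel":[0,0,0],"turn":0},{"claw":-1,"travel":[0,0,0],"turn":0}]';python3 -m inch '[{"claw":-1,"travel":[0,0,0],"turn":0}]'
python3 - <<'E'
from m import *
st=get_state();print(st['position'],st['moment'])
s=cv2.imread('pics/sc3.png')
R=np.array([.64197,-.08251]);o=imaging.camera_params('scene')['cam_to_world'][:2,3]
e=(o-R)/np.hypot(*(o-R))
for z in(.137,.147,.157):print(z,px('scene',np.r_[R+e*.0295,z]))
E
```

```text
clock: 6.65
position: [0.5912, 0.0148, 0.1435]
ee_rot: [0.001, 0.514, 0.858, 0.001]
contact_force: [-0.2, -0.0, -2.0]
width: 0.0159
gripper_force: 107.4
clock: 6.85
position: [0.5902, 0.0149, 0.142]
ee_rot: [-0.0, 0.514, 0.858, -0.0]
contact_force: [-0.9, -0.3, -3.1]
width: 0.0161
gripper_force: 107.4
clock: 6.95
position: [0.5902, 0.0149, 0.1419]
ee_rot: [-0.0, 0.514, 0.858, -0.0]
contact_force: [0.2, -0.0, -2.3]
width: 0.0164
gripper_force: 107.4
[0.59022426 0.01488954 0.14191395] [0.17766678 0.18129231 0.02374873]
0.137 [297.0593064  241.70436639]
0.147 [297.08815269 238.68599403]
0.157 [297.1173064  235.63545338]
```

```bash
cat > f.py <<'E'
from rig import get_state
s=get_state();print("##",s['position'].round(4),s['contact_force'].round(1),s['moment'].round(2))
E
python3 -m inch '[{"claw":-1,"travel":[0,0,0.01],"turn":0},{"claw":-1,"travel":[0,0,0.02],"turn":0},{"claw":-1,"travel":[0,0,0.02],"turn":0}]' >/dev/null; python3 f.py; for i in 1 ; do python3 -m inch '[{"claw":-1,"travel":[0,0,0.005],"turn":0},{"claw":-1,"travel":[0,0,0.005],"turn":0}]'>/dev/null;python3 f.py; done
python3 -m inch '[{"claw":-1,"travel":[0,0,0.005],"turn":0},{"claw":-1,"travel":[0,0,0.005],"turn":0}]'>/dev/null;python3 f.py
python3 -m inch '[{"claw":-1,"travel":[0,0,0.005],"turn":0},{"claw":-1,"travel":[0,0,0.005],"turn":0}]'>/dev/null;python3 f.py
```

```text
## [0.5908 0.0149 0.1467] [-0.3  0.  -2.5] [ 0.28  0.15 -0.  ]
## [0.5906 0.0149 0.1475] [ 0.3 -0.1 -2.7] [ 0.22  0.06 -0.04]
## [0.5906 0.0149 0.1485] [ 0.5 -0.4 -2.5] [0.27 0.08 0.04]
## [0.5906 0.0149 0.1495] [-0.2 -0.  -1.1] [0.21 0.17 0.02]
```

```bash

python3 -m inch '[{"claw":-1,"travel":[-0.003,0.003,0.005],"turn":0},{"claw":-1,"travel":[-0.003,0.003,0.005],"turn":0}]'>/dev/null;python3 f.py
python3 -m inch '[{"claw":-1,"travel":[0,0,0.005],"turn":0},{"claw":-1,"travel":[0,0,0.005],"turn":0}]'>/dev/null;python3 f.py
python3 -m inch '[{"claw":-1,"travel":[0,0,0.005],"turn":0},{"claw":-1,"travel":[0,0,0.005],"turn":0}]'>/dev/null;python3 f.py
python3 -m inch '[{"claw":-1,"travel":[0,0,0.005],"turn":0},{"claw":-1,"travel":[0,0,0.005],"turn":0}]'>/dev/null;python3 f.py
```

```text
## [0.5899 0.0155 0.1505] [ 1.   0.3 -2.3] [0.22 0.06 0.03]
## [0.59   0.0155 0.1515] [-0.8  0.3 -3.1] [0.24 0.08 0.02]
## [0.59   0.0155 0.1525] [-0.  -0.4 -2.8] [ 0.31  0.1  -0.05]
## [0.59   0.0154 0.1535] [ 1.3 -0.5 -2.9] [0.23 0.13 0.05]
```

```bash

python3 -m inch '[{"claw":-1,"travel":[0,0,0.005],"turn":0},{"claw":-1,"travel":[0,0,0.005],"turn":0}]'>/dev/null;python3 f.py
python3 -m inch '[{"claw":-1,"travel":[0,0,0.005],"turn":0},{"claw":-1,"travel":[0,0,0.005],"turn":0}]'>/dev/null;python3 f.py
python3 -m inch '[{"claw":-1,"travel":[0,0,0.005],"turn":0},{"claw":-1,"travel":[0,0,0.005],"turn":0}]'>/dev/null;python3 f.py
python3 -m inch '[{"claw":-1,"travel":[0,0,0.005],"turn":0},{"claw":-1,"travel":[0,0,0.005],"turn":0}]'>/dev/null;python3 f.py
```

```text
## [0.59   0.0155 0.1545] [-0.8 -0.6 -2. ] [0.22 0.13 0.01]
## [0.59   0.0155 0.1554] [-0.6 -0.1 -2.4] [ 0.25  0.14 -0.  ]
## [0.59   0.0155 0.1565] [ 0.4 -1.  -2.3] [0.27 0.17 0.03]
## [0.5898 0.0155 0.1573] [-0.4 -0.1 -2.4] [0.34 0.15 0.02]
```

```bash

python3 -m inch '[{"claw":-1,"travel":[0,0,0.005],"turn":0},{"claw":-1,"travel":[0,0,0.005],"turn":0}]'>/dev/null;python3 f.py
python3 -m inch '[{"claw":-1,"travel":[0,0,0],"turn":0}]'>/dev/null;python3 f.py
python3 -m inch '[{"claw":-1,"travel":[0,0,0.005],"turn":0},{"claw":-1,"travel":[0,0,0.005],"turn":0}]'>/dev/null;python3 f.py
python3 -m inch '[{"claw":-1,"travel":[0,0,0],"turn":0}]'>/dev/null;python3 f.py
```

```text
## [0.5897 0.0156 0.158 ] [-0.4  0.7 -4.8] [0.4  0.16 0.07]
## [0.5897 0.0156 0.158 ] [ 1.1  0.7 -4.5] [0.4  0.24 0.03]
## [0.5897 0.0156 0.1593] [ 0.9  0.6 -4.5] [0.51 0.19 0.08]
## [0.5897 0.0156 0.1592] [-0.3  0.2 -5.3] [0.46 0.19 0.02]
```

```bash

python3 -m inch '[{"claw":-1,"travel":[0,0,0.005],"turn":0},{"claw":-1,"travel":[0,0,0.005],"turn":0}]'>/dev/null;python3 f.py
python3 -m inch '[{"claw":-1,"travel":[0,0,0.005],"turn":0},{"claw":-1,"travel":[0,0,0.005],"turn":0}]'>/dev/null;python3 f.py
python3 -m inch '[{"claw":-1,"travel":[0,0,0.005],"turn":0},{"claw":-1,"travel":[0,0,0.005],"turn":0}]'>/dev/null;python3 f.py
python3 -m inch '[{"claw":-1,"travel":[0,0,0.005],"turn":0},{"claw":-1,"travel":[0,0,0.005],"turn":0}]'>/dev/null;python3 f.py
```

```text
## [0.5897 0.0156 0.1604] [-0.2  0.2 -5.1] [0.54 0.27 0.01]
## [0.5897 0.0156 0.1613] [-0.   0.7 -6. ] [0.49 0.22 0.01]
## [0.5898 0.0156 0.1624] [ 0.1  1.2 -5.8] [ 0.62  0.37 -0.  ]
## [0.5898 0.0156 0.1633] [-0.4  1.2 -7.1] [0.64 0.29 0.02]
```

```bash

python3 -m inch '[{"claw":-1,"travel":[0,0,0.005],"turn":0},{"claw":-1,"travel":[0,0,0.005],"turn":0}]'>/dev/null;python3 f.py
python3 -m inch '[{"claw":-1,"travel":[0,0,0],"turn":0}]'>/dev/null;python3 f.py
python3 - <<'E'
from m import *
p=get_state()['position'];c=np.array([.6424,-.0833]);print(get_state()['ee_rot'])
# pivot: rotate TCP about the axis implied by radius .112 at yaw -62
y=np.radians(-62.0);ax=p[:2]+.112*np.array([np.cos(y),np.sin(y)]);print(ax)
ax=(ax+c)/2
for d in range(0,53,4):
    a=np.radians(d);M=np.array([[np.cos(a),-np.sin(a)],[np.sin(a),np.cos(a)]])
    q=ax+M@(p[:2]-ax)-p[:2];print(d,(q/.2).round(4),round(d/180,4))
E
```

```text
## [0.5897 0.0156 0.1643] [-1.1  0.3 -7. ] [0.79 0.33 0.04]
## [0.5898 0.0156 0.1642] [-0.4  1.4 -5.7] [0.7  0.36 0.02]
[-2.07699960e-04  5.13827555e-01  8.57893466e-01  3.30801796e-05]
[ 0.64233909 -0.08329225]
0 [0. 0.] 0.0
4 [-0.0339 -0.0196] 0.0222
8 [-0.0663 -0.0414] 0.0444
12 [-0.0971 -0.0655] 0.0667
16 [-0.1261 -0.0917] 0.0889
20 [-0.1533 -0.1198] 0.1111
24 [-0.1784 -0.1497] 0.1333
28 [-0.2013 -0.1814] 0.1556
32 [-0.2221 -0.2145] 0.1778
36 [-0.2404 -0.2491] 0.2
40 [-0.2563 -0.2848] 0.2222
44 [-0.2697 -0.3215] 0.2444
48 [-0.2804 -0.3591] 0.2667
52 [-0.2885 -0.3973] 0.2889
```

```bash

python3 -m inch '[{"claw":-1,"travel":[-0.017,-0.0096,0],"turn":0.0111},{"claw":-1,"travel":[-0.0339,-0.0196,0],"turn":0.0222},{"claw":-1,"travel":[-0.0339,-0.0196,0],"turn":0.0222}]'>/dev/null;python3 f.py
python3 -m inch '[{"claw":-1,"travel":[-0.0164,-0.0107,0],"turn":0.0111},{"claw":-1,"travel":[-0.0324,-0.0218,0],"turn":0.0222},{"claw":-1,"travel":[-0.0324,-0.0218,0],"turn":0.0222}]'>/dev/null;python3 f.py
```

```text
## [0.5834 0.0113 0.1645] [ 1.4  0.7 -6.3] [0.55 0.27 0.07]
## [0.5769 0.007  0.1645] [ 1.4  0.4 -7.1] [0.53 0.23 0.08]
```

```bash

python3 -m inch '[{"claw":-1,"travel":[-0.0156,-0.0118,0],"turn":0.0111},{"claw":-1,"travel":[-0.0308,-0.0241,0],"turn":0.0223},{"claw":-1,"travel":[-0.0308,-0.0241,0],"turn":0.0223}]'>/dev/null;python3 f.py
python3 -m inch '[{"claw":-1,"travel":[-0.0148,-0.0129,0],"turn":0.0111},{"claw":-1,"travel":[-0.029,-0.0262,0],"turn":0.0222},{"claw":-1,"travel":[-0.029,-0.0262,0],"turn":0.0222}]'>/dev/null;python3 f.py
```

```text
## [0.5707 0.0022 0.1644] [ 0.6 -0.1 -5.6] [0.57 0.28 0.12]
## [ 0.5649 -0.0029  0.1644] [ 0.8  0.6 -6.2] [0.53 0.28 0.2 ]
```

```bash

python3 -m inch '[{"claw":-1,"travel":[-0.0138,-0.0139,0],"turn":0.0111},{"claw":-1,"travel":[-0.0272,-0.0281,0],"turn":0.0222},{"claw":-1,"travel":[-0.04,-0.043,0],"turn":0.0333},{"claw":-1,"travel":[-0.0523,-0.058,0],"turn":0.0444},{"claw":-1,"travel":[-0.0523,-0.058,0],"turn":0.0444}]'>/dev/null;python3 f.py
python3 -m inch '[{"claw":-1,"travel":[-0.0115,-0.0157,0],"turn":0.0111},{"claw":-1,"travel":[-0.0229,-0.0317,0],"turn":0.0223},{"claw":-1,"travel":[-0.0335,-0.0481,0],"turn":0.0334},{"claw":-1,"travel":[-0.0437,-0.0648,0],"turn":0.0445},{"claw":-1,"travel":[-0.0437,-0.0648,0],"turn":0.0445}]'>/dev/null;python3 f.py
```

```text
## [ 0.5543 -0.0145  0.1644] [-0.1  0.8 -6. ] [0.48 0.34 0.2 ]
## [ 0.5454 -0.0272  0.1643] [ 0.8  2.2 -6.4] [0.55 0.47 0.22]
```

```bash

python3 -m inch '[{"claw":-1,"travel":[-0.0093,-0.0171,0],"turn":0.0111},{"claw":-1,"travel":[-0.0183,-0.0346,0],"turn":0.0222},{"claw":-1,"travel":[-0.0265,-0.0523,0],"turn":0.0333},{"claw":-1,"travel":[-0.0342,-0.0703,0],"turn":0.0444},{"claw":-1,"travel":[-0.0342,-0.0703,0],"turn":0.0444}]'>/dev/null;python3 f.py
python3 -m inch '[{"claw":-1,"travel":[-0.007,-0.018,0],"turn":0.0111},{"claw":-1,"travel":[-0.0134,-0.0367,0],"turn":0.0222},{"claw":-1,"travel":[-0.0134,-0.0367,0],"turn":0.0222}]'>/dev/null;python3 f.py
python3 -m inch '[{"claw":-1,"travel":[-0.0055,-0.0187,0],"turn":0.0111},{"claw":-1,"travel":[-0.0055,-0.0187,0],"turn":0.0111}]'>/dev/null;python3 f.py;python3 -c "
from rig import *
print(get_state()['ee_rot'])"
```

```text
## [ 0.5384 -0.0412  0.1642] [ 0.   2.3 -6.2] [0.5  0.55 0.25]
## [ 0.5358 -0.0486  0.1642] [ 0.4  2.5 -6.2] [0.49 0.6  0.37]
## [ 0.5346 -0.0522  0.1642] [ 0.6  2.6 -6.9] [0.52 0.65 0.32]
[-4.28171428e-04  1.38676479e-01  9.90337607e-01  2.72989897e-04]
```

```bash

python3 -m inch '[{"claw":-1,"travel":[-0.0048,-0.0189,0],"turn":0.0111},{"claw":-1,"travel":[-0.0048,-0.0189,0],"turn":0.0111}]'>/dev/null;python3 f.py
python3 -m inch '[{"claw":-1,"travel":[-0.002,-0.0095,0],"turn":0.0056},{"claw":-1,"travel":[-0.002,-0.0095,0],"turn":0.0056}]'>/dev/null;python3 f.py
python3 -m inch '[{"claw":-1,"travel":[-0.002,-0.0095,0],"turn":0.0056},{"claw":-1,"travel":[-0.002,-0.0095,0],"turn":0.0056}]'>/dev/null;python3 f.py
python3 - <<'E'
from m import *
print(get_state()['ee_rot'])
t=imaging.get_image('top')[:,:,::-1].copy();s=imaging.get_image('scene')[:,:,::-1].copy()
cv2.imwrite('pics/top4.png',t);cv2.imwrite('pics/sc4.png',s)
cv2.imwrite('pics/c5.png',cv2.hconcat([cv2.resize(t[120:240,240:340],(400,480),interpolation=2),cv2.resize(s[160:280,240:340],(400,480),interpolation=2)]))
E
```

```text
## [ 0.5337 -0.0553  0.1642] [ 0.3  5.9 -6.3] [0.8  0.54 0.4 ]
## [ 0.5332 -0.0567  0.1642] [ 0.6  6.7 -6.6] [0.91 0.49 0.46]
## [ 0.5329 -0.0579  0.1642] [ 0.4  8.8 -6.3] [1.07 0.56 0.35]
[-5.60075477e-04  1.04303877e-01  9.94543443e-01  1.93067974e-03]
```

View pics/c5.png

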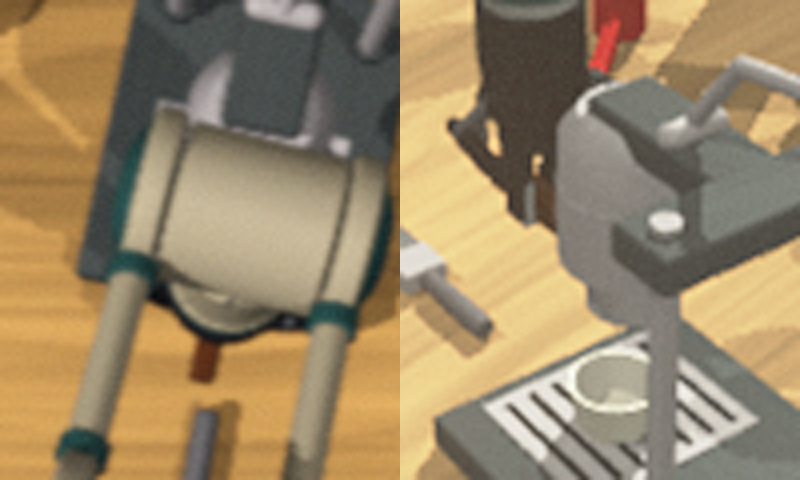

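The view shows the handle pointing to the front at top (291,210), with the bowl inside the ring in the scene view. The lateral force rises at about 49–50°, so the hard stop is reached. Next I ease it slightly and lower.

```bash

python3 -m inch '[{"claw":-1,"travel":[0.001,0.006,-0.005],"turn":-0.003},{"claw":-1,"travel":[0.001,0.006,-0.005],"turn":-0.003}]'>/dev/null;python3 f.py
python3 -m inch '[{"claw":-1,"travel":[0,0,-0.005],"turn":0},{"claw":-1,"travel":[0,0,-0.005],"turn":0}]'>/dev/null;python3 f.py
python3 -m inch '[{"claw":-1,"travel":[0,0,-0.005],"turn":0},{"claw":-1,"travel":[0,0,-0.005],"turn":0}]'>/dev/null;python3 f.py
python3 -m inch '[{"claw":-1,"travel":[0,0,-0.005],"turn":0},{"claw":-1,"travel":[0,0,-0.005],"turn":0}]'>/dev/null;python3 f.py
```

```text
## [ 0.5332 -0.0573  0.1635] [ 0.1  6.1 -4.3] [0.87 0.51 0.43]
## [ 0.5333 -0.0573  0.1628] [-1.   6.4 -2.7] [0.93 0.54 0.43]
## [ 0.5333 -0.0573  0.162 ] [-1.6  7.  -1.8] [0.9  0.42 0.41]
## [ 0.5334 -0.0573  0.1611] [-0.9  6.5 -2.1] [0.84 0.38 0.44]
```

```bash

python3 -m inch '[{"claw":-1,"travel":[0,0,-0.005],"turn":0},{"claw":-1,"travel":[0,0,-0.005],"turn":0}]'>/dev/null;python3 f.py
python3 -m inch '[{"claw":-1,"travel":[0,0,-0.005],"turn":0},{"claw":-1,"travel":[0,0,-0.005],"turn":0}]'>/dev/null;python3 f.py
python3 -m inch '[{"claw":-1,"travel":[0,0,0],"turn":0}]'>/dev/null;python3 f.py
```

```text
## [ 0.5334 -0.0573  0.1601] [-1.3  6.4 -2.1] [0.83 0.41 0.44]
## [ 0.5335 -0.0573  0.1592] [-1.8  7.8 -1.8] [0.92 0.29 0.37]
## [ 0.5335 -0.0573  0.1592] [-1.9  7.3 -1.1] [0.89 0.24 0.41]
```

```bash

python3 -m inch '[{"claw":-1,"travel":[0,0,-0.005],"turn":0},{"claw":-1,"travel":[0,0,-0.005],"turn":0}]'>/dev/null;python3 f.py
python3 -m inch '[{"claw":-1,"travel":[0,0,-0.005],"turn":0},{"claw":-1,"travel":[0,0,-0.005],"turn":0}]'>/dev/null;python3 f.py
python3 - <<'E'
from m import *
print(get_state()['ee_rot'])
s=imaging.get_image('scene')[:,:,::-1].copy();cv2.imwrite('pics/sc5.png',s)
b=cv2.imread('pics/sc4.png')
cv2.imwrite('pics/c6.png',cv2.hconcat([cv2.resize(q[190:270,270:320],(375,600),interpolation=2) for q in(b,s)]))
E
```

```text
## [ 0.5335 -0.0573  0.1589] [-2.5  6.9  1.6] [0.86 0.48 0.41]
## [ 0.5337 -0.0574  0.1586] [-4.8  7.4  6.3] [0.89 0.4  0.38]
[0.001087   0.1087019  0.99407329 0.00100418]
```

View pics/c6.png

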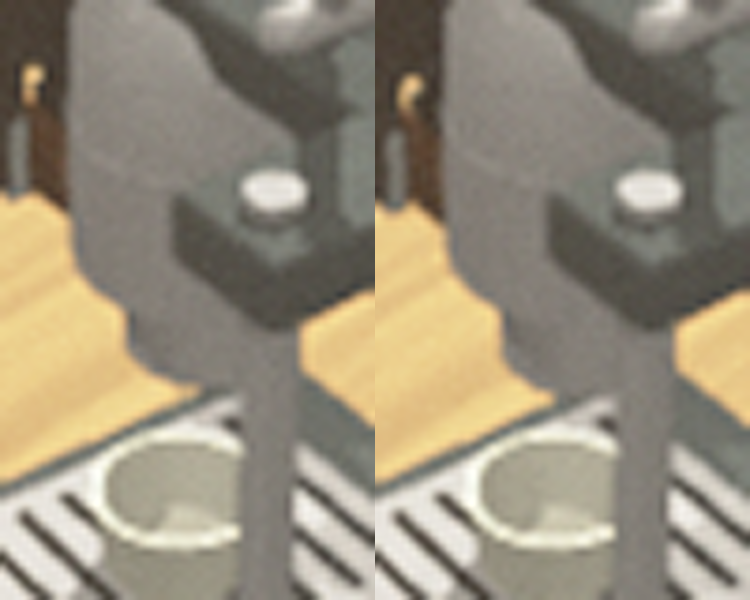

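The bowl has dropped about 5 mm compared with before, and the support is now firm, so the lugs are in the pockets. I'll relieve the load and open.

```bash

python3 -m inch '[{"claw":-1,"travel":[0,0.004,0.005],"turn":0},{"claw":-1,"travel":[0,0.008,0.005],"turn":0}]'>/dev/null;python3 f.py
python3 -m inch '[{"claw":-1,"travel":[0,0.008,0],"turn":0},{"claw":-1,"travel":[0,0.008,0],"turn":0}]'>/dev/null;python3 f.py
```

```text
## [ 0.5337 -0.0569  0.1589] [-2.8  2.5  3.7] [0.36 0.46 0.12]
## [ 0.5339 -0.0565  0.1586] [-4.2 -0.1  5.1] [-0.05  0.44 -0.16]
```

```bash

python3 -m inch '[{"claw":-0.4,"travel":[0,0,0.005],"turn":0},{"claw":-0.2,"travel":[0,0,0.005],"turn":0},{"claw":0.2,"travel":[0,0,0.005],"turn":0},{"claw":0.2,"travel":[0,0,0.005],"turn":0}]' 20; python3 f.py
python3 -m inch '[{"claw":0.2,"travel":[0,0,0.05],"turn":0},{"claw":0.2,"travel":[0,0,0.15],"turn":0},{"claw":0.2,"travel":[-0.1,0,0.3],"turn":0},{"claw":0.2,"travel":[-0.25,0.05,0.4],"turn":0},{"claw":0.2,"travel":[-0.5,0.15,0.4],"turn":0}]'
python3 -m inch '[{"claw":0.2,"travel":[-0.2,0.2,0],"turn":0},{"claw":0.2,"travel":[-0.3,0.4,0],"turn":0},{"claw":0.2,"travel":[-0.4,0.6,0],"turn":0},{"claw":0.2,"travel":[-0.4,0.6,0],"turn":0},{"claw":0.2,"travel":[-0.4,0.6,0],"turn":0}]'
python3 - <<'E'
from m import *
t=imaging.get_image('top')[:,:,::-1].copy();s=imaging.get_image('scene')[:,:,::-1].copy()
cv2.imwrite('pics/top6.png',t);cv2.imwrite('pics/sc6.png',s)
cv2.imwrite('pics/c7.png',cv2.hconcat([cv2.resize(t[100:250,240:365],(400,480),interpolation=2),cv2.resize(s[160:280,240:340],(400,480),interpolation=2)]))
c=np.array([.6424,-.0833]);
for y in(-11.8,-6.1,-17.5):
    P=[np.r_[c-r*np.array([np.cos(np.radians(y)),np.sin(np.radians(y))]),.165] for r in(.06,.167)];print(y,[px('top',p).round(1) for p in P])
hsv=cv2.cvtColor(t,cv2.COLOR_BGR2HSV);m=cv2.inRange(hsv,(0,140,0),(14,255,130));k=np.zeros_like(m);k[170:245,270:320]=m[170:245,270:320]
pts=np.argwhere(k)[:,::-1].astype(np.float32);print(len(pts),pts.mean(0),cv2.minAreaRect(pts))
v=cv2.fitLine(pts,2,0,.01,.01).ravel();a=plane('top',v[2:]-v[:2]*15,.165);b=plane('top',v[2:]+v[:2]*15,.165);d=a-b;print(np.degrees(np.arctan2(d[1],d[0])))
E
```

```text
clock: 17.6
position: [0.5337, -0.0559, 0.1582]
ee_rot: [0.0, 0.108, 0.994, 0.0]
contact_force: [0.4, -0.1, -0.3]
width: 0.0514
gripper_force: 0.0
## [ 0.5337 -0.0559  0.1582] [ 0.4 -0.1 -0.3] [-0.02  0.03 -0.03]
clock: 18.1
position: [0.4402, -0.0284, 0.2418]
ee_rot: [0.005, 0.108, 0.994, -0.001]
contact_force: [-0.0, 0.4, 0.5]
width: 0.0509
gripper_force: 0.0
clock: 18.6
position: [0.3569, 0.0935, 0.2392]
ee_rot: [0.001, 0.106, 0.994, -0.0]
contact_force: [0.5, -0.2, 0.1]
width: 0.0514
gripper_force: 0.0
-11.8 [array([298.2, 178.3]), array([290.1, 216.4])]
-6.1 [array([300.4, 178.6]), array([296.1, 217.4])]
-17.5 [array([296.1, 177.7]), array([284.2, 214.8])]
195 [293.0205 196.9282] ((293.19232177734375, 195.5384521484375), (6.079599380493164, 38.6348762512207), 11.309932708740234)
166.87117711782173
```

View pics/c7.png

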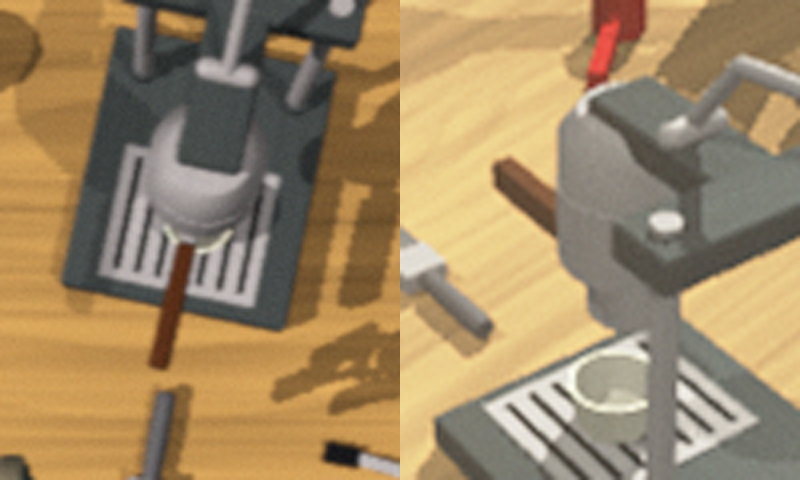

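The portafilter hangs with its handle to the front, ending at top (290,215), at a yaw of -13.1° against -11.8°. A quick triangulation of the handle end will check the tilt.

```bash
python3 - <<'E'
from m import *
P=tri([('top',(290,214.5)),('scene',(265.8,203.2))]);print(P,px('top',P),px('scene',P))
for z in(.145,.1585,.17):
    y=np.radians(-13.1);print(z,px('scene',np.array([.6424-.167*np.cos(y),-.0833-.167*np.sin(y),z])))
E
```

```text
[ 0.48621488 -0.04768745  0.15539081] [289.45315663 213.98950847] [265.1063041  203.25314431]
0.145 [264.22824066 205.11852254]
0.1585 [264.05463388 201.27711222]
0.17 [263.90500127 197.9661804 ]
```

```bash
python3 -c "
from rig import ticket
print(ticket.sign_off())"
```

```text
the job is handed in; nothing more can be done
None
```

The portafilter hangs by its lugs in the ring, released, with its handle to the front (about 1.3° off) and nearly upright; the job is handed in at about 19 s, and no verdict was returned.

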